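# Test run of the mould trolley

### The job

Give the mould trolley its test run: push the red release lever over, away from the rail, so that the trolley rolls off down the sloping rail, and do not touch it until its red front plate has passed the yellow line. Then, before the red plate reaches the white line, catch it gently on the closed fingers by its orange spring buffer while both move along together, never pressing the buffer in half way, and slow it down, without gripping it, to rest with the red plate over the green band, short of the end stop. Finish while still holding it back there by the buffer, with the lever left over, and leave the other things on the bench alone.

Things in the scene. Friction and masses are not known exactly. Their poses are not given: they have to be found in the camera images.
- rail: Fixed track of two steel rails, 710 mm long, 80 mm wide. Origin on the table under its middle; z up, -y downhill (horizontal), -x the lever's side. Rail top 58 mm above the origin at y = 0, sloping down to -y at 0.0612 rad. Yellow line 20 mm up the slope from there, white line 130 mm and green band's middle 260 mm down it. Position and yaw vary. Rubber end stop at the low end.
- trolley (a joint): Distance (m) rolled down the slope: 0 at start on the blade; red plate's front over the yellow line at 0.200, white line 0.350, green band 0.455 to 0.505, end stop 0.54. Blue deck 78 x 130 mm with a concrete cast, captive on the rails. Nominal mass 1.1 kg (true 0.77 to 1.45); gravity drives it with 0.60 N per kg, drag 2.44 N per m/s: 0.18 to 0.30 m/s at the yellow line, at most 0.36 m/s.
- buffer (a joint): How far (m) the trolley's spring buffer is pressed in: 0 = free, 0.024 = all the way, half way = 0.012. Spring 160 N/m with a damper of 2 N per m/s; the standing trolley presses it in by 3 to 6 mm. Orange plate in front of the red plate, 56 mm wide across the track, 60 mm high, 6 mm thick, 50 g.
- buffer_face (a point): Middle of the downhill face of the orange buffer plate, which spans 30 mm above and below this point and 28 mm to each side, square to the track. 64 mm above the rail top; when free it is 35 mm ahead (downhill) of the red plate's front. Nothing stands in front of it. Red plate and cast reach 96 mm above the rail top, no higher than 2 mm above the buffer plate.
- yellow_line (a point): Middle of the yellow line, 8 mm wide, painted across the track at rail-top height.
- white_line (a point): Middle of the white line, 8 mm wide, painted across the track at rail-top height, 150 mm downhill of the yellow line.
- green_band (a point): Middle of the green band, 50 mm long along the track, painted across the track at rail-top height.
- release (a joint): Angle (rad) of the release shaft: 0 = lever upright, yellow blade in front of the trolley; grows as the lever is pushed away from the rail (to the rail's -x) and the blade lifts, up to a stop at 1.0. Trolley free from about 0.7; fully over is 0.8 to 1.0. Stays where left (friction 0.12 N m). Starts at 0 to 0.15.
- lever_tip (a point): Top end of the red lever (grip 20 mm thick, 45 mm long, on a flat steel arm), 115 mm from the shaft's axis. The shaft is parallel to the track, 20 mm above the rail top and 80 mm to the -x side of its centre line. The lever stands 50 mm down the slope from the rail's middle, 70 mm downhill of the yellow line.
- jar: Glass jar with a brass lid, 64 mm across, 85 mm high, beyond the track. Origin at the centre of its underside. Leave alone.
- tin: Round brass tin dish, 110 mm across, 35 mm high, beyond the track. Origin at the centre of its underside. Leave alone.
- clamp: Steel bar clamp with a red handle, 240 mm long, lying beyond the track. Origin on the table under its bar. Leave alone.

How it is judged:
On the way, in this order (a step that is already met when the one before it is completed fails the run):
1. the lever is pushed over and the trolley set free (value of joint release above 0.75 rad), for 0.03 s.
2. the trolley rolls freely over the yellow line (value of joint trolley between 0.17 and 0.215 m and velocity of joint trolley above 0.08 m/s and contact force between each of the fingers, the arm and trolley below 0.2 N), for 0.03 s.
3. between the yellow and the white line the trolley rides on the fingers while still rolling (value of joint trolley between 0.2 and 0.36 m and value of joint buffer above 0.0015 m and velocity of joint trolley above 0.08 m/s), for 0.04 s.
4. the gripper's fingers hold the trolley at rest on the green band (value of joint trolley between 0.455 and 0.505 m and velocity of joint trolley between -0.03 and 0.03 m/s and contact force between any of the fingers, the arm and trolley above 0.05 N and value of joint buffer above 0.001 m), for 1 s.
At the end, for the whole second after the job is handed in: The trolley stands still (under 0.02 m/s) with its red plate over the green band (0.455 to 0.505 m rolled), held there by the gripper against the spring buffer (contact force over 0.05 N, buffer pressed in over 1 mm), and the release lever is over (more than 0.75 rad) (value of joint trolley between 0.455 and 0.505 m and value of joint release above 0.75 rad and velocity of joint trolley between -0.02 and 0.02 m/s and contact force between any of the fingers, the arm and trolley above 0.05 N and value of joint buffer above 0.001 m); the arm keeps its last pose, push and grip.
It fails at once if the trolley is touched before its front plate has passed the yellow line (value of joint trolley below 0.195 m and contact force between any of the fingers, the arm and trolley above 0.3 N).
It fails at once if the spring buffer is pressed in half way (12 mm) or more (value of joint buffer above 0.012 m).
It fails at once if the trolley is gripped or pressed with more than 12 N (contact force between any of the fingers, the arm and trolley above 12 N).
It fails at once if the trolley runs on past the green band to the end stop (value of joint trolley above 0.53 m).
It fails at once if a bystander (jar, tin, clamp) is shifted by more than 20 mm (distance of any of jar, tin, clamp from where it was at the start of the episode above 0.02 m).
It also fails if it takes over 24 s, if anything falls off the work surface, if the arm or the gripper's body presses on something with over 40 N, if the wrist force passes 120 N, or if a joint passes its speed limit or range.

### The arm

A 7-joint arm with a two-finger parallel gripper is mounted at the origin on the work surface. World frame = base frame: x ahead of the robot, y to its left, z up, the work surface at z = 0. Lengths are in m, angles in rad, forces in N, time in s.
With the tool pointing down it reaches from about 0.4 to 0.85 m from the base axis. Payload 4.5 kg.
Tool frame: the origin (TCP) lies midway between the tips of the shut fingers; the grasp point (between the pads) lies 19 mm behind it; z points along the fingers, y is the line along which they close (so a half turn about z gives the same grasp; the last joint's range is limited). The gripper opens to 88 mm and grips with 3 to 60 N. Pads are 18 mm wide; open, the fingers measure 123 mm over their backs; the gripper's body (75 mm by 187 mm) begins 45 mm behind the grasp point.
Start: joints at [-1.083, 0.689, -0.195, 1.565, 0.157, 0.902, -0.215], TCP at [0.274, 0.562, 0.239] pointing down, gripper open.
Joint ranges: [-3.01, 3.01], [-0.46, 2.08], [-1.47, 1.51], [0.13, 2.56], [-1, 4.14], [0.04, 2.09], [-2.66, 2.66]. Speed limits (rad/s): [2.57, 2.57, 3.14, 3.14, 3.14, 3.14, 3.14].

### API

Orientations are given as a unit quaternion [x, y, z, w].
In Python, from plant import r gives the robot as it stands.
- The arm moves only by the tool move_arm, never from a script. Its argument "targets" is a list that holds one entry, the list of rows, each a list of 7 numbers: the opening, from 0 (shut) to 1 (fully open), then the shift along the tool's x, y, z in mm, then the turn, a rotation vector about the tool's x, y, z in degrees. In form: [[[claw, dx, dy, dz, ax, ay, az], ...]]. A call has 1 to 10 rows; each row is the pose to reach, as a shift and turn from the pose commanded when the call began, along the tool's axes at that moment; what a row does not reach only later rows make up. A row lasts 1/8 s, in which the tool goes at most 62.5 mm and 10.7 degrees, less where a joint would pass 70% of its speed; a pose out of reach is approached as far as the arm can. A call with a gripper value outside its range is refused whole. The fingers move at their own pace and stop on an object; "newtons" is the grip in N (left out, the last holds). Time passes only in rows, so rows that repeat a pose let the fingers close. It gives the time, the measured TCP pose, the force, the opening and the grip force at its end, in the units of the state.
- r.get_state(): the state, without advancing time (a new reading comes with each control period).
- r.snapshot(name): name is "scene" or "top" or "wrist"; returns the picture (384x512x3 uint8, red, green, blue); there is no depth.
- r.camera_info(name): a dict with "fx", "fy", "cx", "cy" (pixels), "R" (3x3) and "t" (3): a world point X has camera coordinates R X + t. Camera axes: x right, y down, z forward; pixel columns grow to the right and rows downward; lengths in m; the calibration is good to about 2 mm. The wrist camera is an equidistant fisheye: a pixel r from the principal point sees the ray r / f radians off the axis. A picture is of the moment at which its call begins: read the wrist's pose just before it. camera_info takes no time and is no camera call; for the wrist camera it gives the pose at the moment of the call.
- r.finish_job(): hands the job in; it is judged then, once.
The state is a dict: "clock": time; "q": joint angles; "qd": joint speeds; "joint_torque": joint torques, N m; "tool_pos": TCP position; "eef_rot": TCP orientation; "contact_force": force on the tool from outside, world axes, zero at the start; "moment": the same for the moment, N m; "opening": opening from 0.0 (shut) to 1.0 (fully open); "finger_force": force on a finger pad.
Only numpy, scipy, OpenCV 4.12 (cv2) and the standard library are available. Lean on these libraries where they do the work, as an engineer would, in place of code of your own. Each camera call takes 0.05 s, during which the arm holds its last target. There are 200 camera calls.

## Working session

There is one attempt and no reset: what is moved stays moved. The work goes in short steps, Python scripts to look and compute and a tool call to move; the robot and the scene stay as the last step left them, time stands still between calls to the robot, and variables do not carry over. Pictures are saved under pics/ and viewed, at most 10 in all, crops included, and the job is handed in when it is done.

Besides the shell and the picture viewer there is one more tool, called after "Emit:" as a command line: name --argument value ..., lists and objects as JSON in quotes. move_arm: Moves the arm, as the interface text tells. Its arguments: {"type":"object","properties":{"targets":{"type":"array","items":{"type":"array","items":{"type":"array","items":{"type":"number"}}}},"newtons":{"type":"number"}},"required":["targets"]}

```bash
ls; mkdir -p pics
python3 - <<'E'
from plant import r
import cv2,json
for n in("scene","top"):
    im=r.snapshot(n); cv2.imwrite(f"pics/{n}0.png",im[:,:,::-1]); 
    c=r.camera_info(n); print(n,{k:(v.tolist() if hasattr(v,'tolist') else v) for k,v in c.items()})
s=r.get_state(); print(s['clock'],s['tool_pos'],s['eef_rot'],s['opening'])
E
```

```text
pics
scene {'fx': 451.9044355833522, 'fy': 451.9044355833522, 'cx': 260.7987059688757, 'cy': 180.37338811622297, 'R': [[-0.5906158644607156, 0.8065921294809899, 0.02412544935630135], [0.4422615623290722, 0.3485573424694115, -0.8263851943838963], [-0.6749648962231817, -0.47740644703437246, -0.5625881914832971]], 't': [0.3717520031140615, -0.17974885390520895, 1.5816435928181007]}
top {'fx': 434.88716807682215, 'fy': 434.88716807682215, 'cx': 254.97792570158236, 'cy': 184.78358956284973, 'R': [[0.025183557077456953, -0.9994087946407028, 0.02340618823610356], [-0.9860755351333057, -0.02868391214087821, -0.16380559268797537], [0.16438013099061266, -0.018955062097282434, -0.9862149249308677]], 't': [-0.02075427299711601, 0.6503366890017954, 1.007642578659056]}
0.1 [0.27375822 0.56123812 0.23801772] [ 2.24897639e-01  9.74382067e-01 -7.88994915e-04 -1.34311106e-04] 0.9979717215083688
```

View pics/scene0.png

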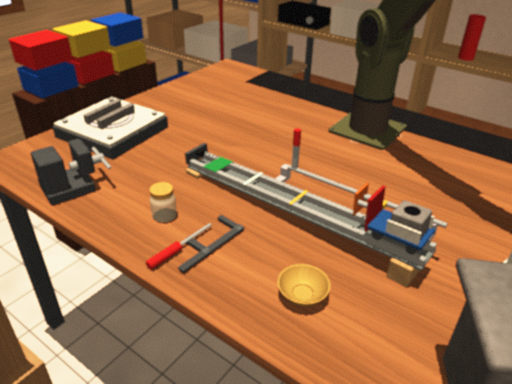

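View pics/top0.png

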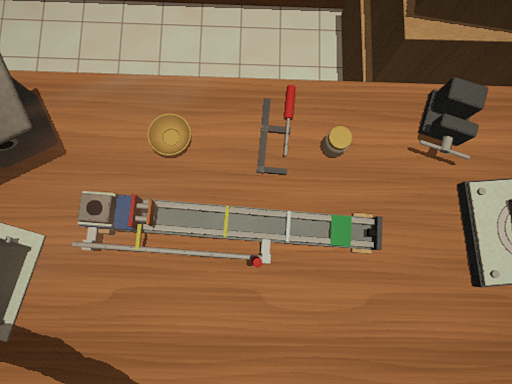

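The top view has the rail running image left to right, which is downhill. The yellow line is at (226,221), the white line at (289,227), the green band at (341,231), the lever tip at (257,262), and the red plate at about (133,212). Next I'll fit the rail pose.

```bash
cat > h.py <<'E'
import numpy as np, cv2
from scipy.optimize import least_squares
from scipy.spatial.transform import Rotation as Ro
TH=0.0612
def proj(c,X):
    p=np.atleast_2d(X)@np.array(c['R']).T+np.array(c['t'])
    return np.c_[c['fx']*p[:,0]/p[:,2]+c['cx'], c['fy']*p[:,1]/p[:,2]+c['cy']]
def rail(p,x,s,h):
    """track coords: x across, s downslope from middle, h above rail top (normal) -> world"""
    l=np.array([x,-s*np.cos(TH)-h*np.sin(TH),0.058-s*np.sin(TH)+h*np.cos(TH)])
    c,sn=np.cos(p[2]),np.sin(p[2])
    return np.array([p[0]+c*l[0]-sn*l[1],p[1]+sn*l[0]+c*l[1],l[2]])
def blob(im,box,cond):
    x0,y0,x1,y1=box; a=im[y0:y1,x0:x1].astype(int); m=cond(a[...,0],a[...,1],a[...,2])
    yy,xx=np.nonzero(m); return np.array([xx.mean()+x0,yy.mean()+y0]),len(xx)
yel=lambda R,G,B:(R>130)&(G>110)&(B<0.55*G)&(R<1.5*G)
wht=lambda R,G,B:(R>150)&(G>150)&(B>140)
grn=lambda R,G,B:(G>1.5*R)&(G>1.3*B)
red=lambda R,G,B:(R>110)&(R>3*G)&(R>3*B)
E
python3 - <<'E'
from h import *
from plant import r
im={n:cv2.imread(f'pics/{n}0.png')[:,:,::-1] for n in('scene','top')}
C={n:r.camera_info(n) for n in im}
box={'top':{'y':(218,203,236,240),'w':(282,208,297,246),'g':(325,210,357,250)},'scene':{'y':(285,188,312,206),'w':(240,168,268,188),'g':(200,155,235,175)}}
con={'y':yel,'w':wht,'g':grn}; S={'y':-.02,'w':.13,'g':.26}
obs=[]
for n in im:
  for k in 'ywg':
    c,N=blob(im[n],box[n][k],con[k]); print(n,k,c,N); obs.append((n,k,c))
def f(p,cams=('scene','top')): return np.concatenate([proj(C[n],rail(p,0,S[k],0))[0]-c for n,k,c in obs if n in cams])
for cams in (('top',),('scene',),('scene','top')):
  o=least_squares(f,[.5,0,0],args=(cams,)); print(cams,o.x,o.fun.round(1))
p=o.x; np.save('p.npy',p)
for n in im:
  print(n,'tip@0,.1,.15',[proj(C[n],rail(p,-.08-.115*np.sin(a),.05,.02+.115*np.cos(a)))[0].round(1) for a in(0,.1,.15)],
   'buf',proj(C[n],rail(p,0,-.185,.064)).round(1),'platetop',proj(C[n],rail(p,0,-.22,.096)).round(1))
print('redtip top',blob(im['top'],(245,250,272,275),red),'scene',blob(im['scene'],(285,122,305,150),red))
print('plate top',blob(im['top'],(125,190,142,235),red))
for k,(x,s,h) in dict(tip=(-.08,.05,.135),catch=(0,.1,.05),end=(0,.295,.05)).items(): print(k,rail(p,x,s,h).round(3))
E
python3 - <<'E'
import cv2
a=cv2.imread('pics/scene0.png')[110:260,170:450];b=cv2.imread('pics/top0.png')[170:290,70:390]
cv2.imwrite('pics/c0.png',cv2.resize(a,None,fx=2.8,fy=2.8,interpolation=2))
E
```

```text
scene y [298.37142857 196.65714286] 70
scene w [252.13777778 177.87111111] 225
scene g [217.40807175 164.20627803] 223
top y [225.7311828  220.82795699] 93
top w [288.68484848 226.29090909] 165
top g [340.39600666 230.39101498] 601
('top',) [ 0.55913334  0.044018   -0.05133377] [ 0.3  0.1 -0.7 -0.2  0.3  0.1]
('scene',) [ 0.55851617  0.04431642 -0.03924841] [-0.  -0.   0.2  0.2 -0.2 -0.3]
('scene', 'top') [ 0.55888109  0.04402257 -0.04750289] [-0.3  0.   0.3  0.1  0.1 -0.6  0.3  0.2 -0.6 -0.3  0.4 -0.2]
scene tip@0,.1,.15 [array([294.7, 129.9]), array([297.2, 128.5]), array([298.5, 128. ])] buf [[359.  197.9]] platetop [[374.8 191.2]]
top tip@0,.1,.15 [array([257.9, 257.3]), array([257.4, 263. ]), array([257.2, 265.7])] buf [[152.4 212.9]] platetop [[133.6 210.2]]
redtip top (array([256.8, 262.2]), 60) scene (array([296.57, 136.72]), 100)
plate top (array([130.75, 210.25]), 4)
tip [ 0.476 -0.01   0.19 ]
catch [ 0.554 -0.059  0.102]
end [ 0.545 -0.253  0.09 ]
```

View pics/c0.png

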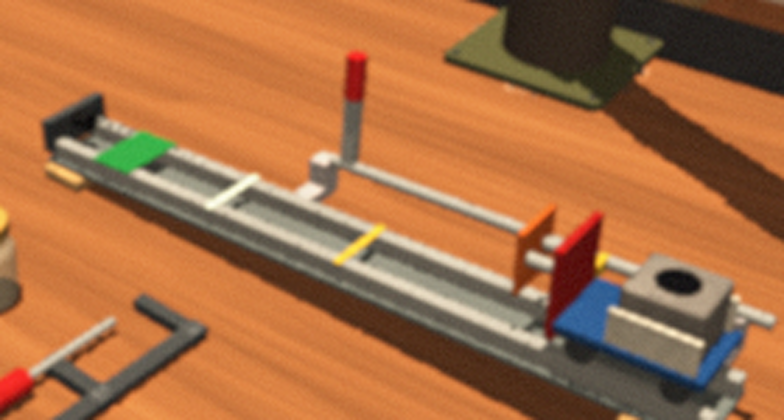

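The two cameras agree: rail at (0.559, 0.044), yaw about −0.048, lever at about 0.07 rad. Next I'll compute the approach pose, with the tool square to the slope, tool x uphill and tool y across the track.

```bash
cat >> h.py <<'E'
def tgtR(p):
    n=rail(p,0,0,1)-rail(p,0,0,0); X=rail(p,1,0,0)-rail(p,0,0,0)
    return Ro.from_matrix(np.c_[np.cross(X,-n),X,-n])
def delta(p,pos,quat,x,s,h):
    R=Ro.from_quat(quat); d=R.inv().apply(rail(p,x,s,h)-pos)*1000
    return d.round(1), np.degrees((R.inv()*tgtR(p)).as_rotvec()).round(2)
def where(p,pos,quat):
    l=np.linalg.inv(np.c_[rail(p,1,0,0)-rail(p,0,0,0),rail(p,0,1,0)-rail(p,0,0,0),rail(p,0,0,1)-rail(p,0,0,0)])@(np.array(pos)-rail(p,0,0,0))
    return (l*1000).round(1), np.degrees((Ro.from_quat(quat).inv()*tgtR(p)).as_rotvec()).round(2)
E
python3 - <<'E'
from h import *
from plant import r
p=np.load('p.npy'); s=r.get_state()
print(delta(p,s['tool_pos'],s['eef_rot'],-.045,.05,.15)); print(where(p,s['tool_pos'],s['eef_rot']))
E
```

```text
(array([-465. , -411.9,   34.1]), array([-2.12,  3.16, 66.7 ]))
(array([-309.4, -513.2,  148.9]), array([-2.12,  3.16, 66.7 ]))
```

Emit:
move_arm --targets '[[[0, -47, -41, 3, -0.2, 0.3, 6.7], [0, -93, -82, 7, -0.4, 0.6, 13.3], [0, -140, -124, 10, -0.6, 0.9, 20], [0, -186, -165, 14, -0.8, 1.3, 26.7], [0, -233, -206, 17, -1.1, 1.6, 33.4], [0, -279, -247, 20, -1.3, 1.9, 40], [0, -326, -288, 24, -1.5, 2.2, 46.7], [0, -372, -330, 27, -1.7, 2.5, 53.4], [0, -419, -371, 31, -1.9, 2.8, 60], [0, -465, -412, 34, -2.1, 3.2, 66.7]]]'

```text
clock: 1.35
tool_pos: [0.5118, -0.0142, 0.2044]
eef_rot: [0.725, 0.688, 0.023, -0.022]
contact_force: [1.0, 0.6, 0.2]
opening: 0.006
finger_force: 0.0
```

Run:
```python
from h import *
from plant import r
p=np.load('p.npy'); s=r.get_state()
print(s['clock'],s['opening'],np.round(s['q'],3),np.round(s['qd'],2)); print(where(p,s['tool_pos'],s['eef_rot'])); print(delta(p,s['tool_pos'],s['eef_rot'],-.045,.05,.06))
```

```text
1.35 0.006378092615919839 [-9.000e-03  5.930e-01 -2.100e-02  1.946e+00 -9.200e-02  6.000e-01
 -1.000e-03] [ 0.88  0.24  0.14 -0.5  -0.2   0.28  0.22]
(array([-44.3,  51.3, 149.9]), array([-0.01, -0.14, -0.22]))
(array([ 1.1, -0.7, 89.9]), array([-0.01, -0.14, -0.22]))
```

Emit:
move_arm --targets '[[[0, 0, 0, 45, 0, 0, 0], [0, 0, 0, 90, 0, 0, 0], [0, 0, 0, 90, 0, 0, 0]]]'

```text
clock: 1.72
tool_pos: [0.5091, -0.0065, 0.1124]
eef_rot: [0.723, 0.69, 0.02, -0.024]
contact_force: [-0.7, 1.1, -0.6]
opening: 0.006
finger_force: 0.0
```

Run:
```python
from h import *
from plant import r
p=np.load('p.npy'); s=r.get_state()
print(s['clock'],np.round(s['qd'],2),s['contact_force']); print(where(p,s['tool_pos'],s['eef_rot']))
im=r.snapshot('scene'); cv2.imwrite('pics/s1.png',im[:,:,::-1]);im2=r.snapshot('top'); cv2.imwrite('pics/t1.png',im2[:,:,::-1])
a=np.hstack([cv2.resize(im[100:280,170:450],None,fx=1.4,fy=1.4),cv2.resize(im2[130:310,70:350],None,fx=1.4,fy=1.4)]); cv2.imwrite('pics/c1.png',a[:,:,::-1])
for n,i,b in(('s',im,(340,180,395,235)),('t',im2,(120,190,150,235))): print(n,blob(i,b,red))
s=r.get_state();print(where(p,s['tool_pos'],s['eef_rot']),s['contact_force'])
```

```text
1.725 [-0.01 -0.08  0.01 -0.04  0.    0.03 -0.  ] [-0.71645266  1.09559519 -0.61428421]
(array([-47.3,  49.4,  57.5]), array([-0.42, -0.11, -0.  ]))
s (array([375.8974359 , 194.26923077]), 78)
t (array([nan, nan]), 0)
(array([-44.7,  49.3,  60.6]), array([-0.01, -0.11,  0.01])) [ 0.91564375 -1.32122138  0.82300493]h.py:15: RuntimeWarning: Mean of empty slice.
  yy,xx=np.nonzero(m); return np.array([xx.mean()+x0,yy.mean()+y0]),len(xx)
  ret = ret.dtype.type(ret / rcount)
```

View pics/c1.png

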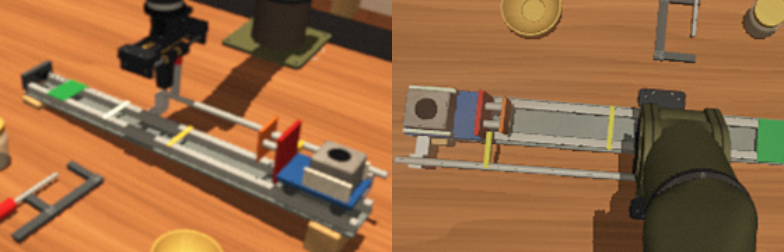

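The picture shows the closed fingers on the rail side of the lever, clear of it. The trolley is still on the blade, and in the scene view the red plate is at (376,194). I'll push part way and check the angle.

Emit:
move_arm --targets '[[[0, 0, -12, 0, 0, 0, 0], [0, 0, -24, 0, 0, 0, 0], [0, 0, -36, 0, 0, 0, 0], [0, 0, -36, 0, 0, 0, 0]]]'

```text
clock: 2.33
tool_pos: [0.4743, -0.0049, 0.1153]
eef_rot: [0.723, 0.69, 0.022, -0.022]
contact_force: [0.7, 0.3, 0.2]
opening: 0.005
finger_force: 0.0
```

Run:
```python
from h import *
from plant import r
p=np.load('p.npy'); s=r.get_state()
print(s['clock'],s['contact_force']); print(where(p,s['tool_pos'],s['eef_rot']))
im=r.snapshot('scene'); cv2.imwrite('pics/s2.png',im[:,:,::-1])
cv2.imwrite('pics/c2.png',cv2.resize(im[80:240,230:430],None,fx=3.5,fy=3.5,interpolation=2)[:,:,::-1])
C=r.camera_info('scene')
for a in(0,.3,.4,.5,.6,.7,.8,.9):print(a,[proj(C,rail(p,-.08-l*np.sin(a),.05,.02+l*np.cos(a)))[0].round(1) for l in(.115,.092)])
print(blob(im,(340,180,395,235),red))
print(blob(im,(285,110,340,160),red))
```

```text
2.325 [0.67608267 0.25262672 0.21515743]
(array([-82.2,  49.3,  60.5]), array([-0.07, -0.11,  0.01]))
0 [array([294.7, 129.9]), array([294.5, 137.9])]
0.3 [array([302.1, 127.1]), array([300.5, 135.6])]
0.4 [array([304.4, 127. ]), array([302.3, 135.5])]
0.5 [array([306.6, 127.4]), array([304. , 135.7])]
0.6 [array([308.6, 128.1]), array([305.6, 136.2])]
0.7 [array([310.4, 129.3]), array([307.1, 137.1])]
0.8 [array([312. , 130.8]), array([308.4, 138.3])]
0.9 [array([313.4, 132.7]), array([309.6, 139.7])]
(array([376.11538462, 193.91025641]), 78)
(array([304.125, 139.375]), 16)
```

View pics/c2.png

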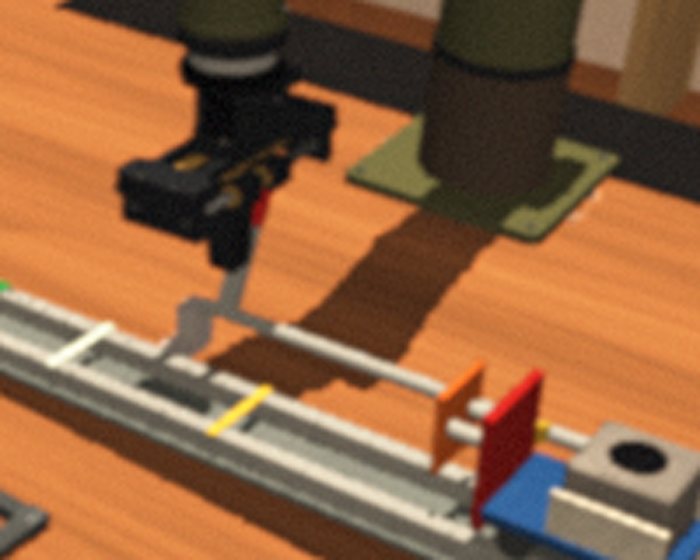

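The lever is at about 0.6–0.7 rad by its grip's lower end at (304,144), and the trolley is still held. I'll prepare the tracker and a catch simulator before releasing.

```bash
cat >> h.py <<'E'
def plate(im,C):
    a=im[150:240,200:400].astype(int); R,G,B=a[...,0],a[...,1],a[...,2]
    m=((R>60)&(R>4*G)&(R>3*B)).astype(np.uint8)
    n,_,st,ce=cv2.connectedComponentsWithStats(m); i=1+np.argmax(st[1:,4]); return ce[i]+[200,150],st[i]
def p2d(p,C,c,ref):
    g=lambda d:proj(C,rail(p,0,-.22+d[0],.06))[0]-proj(C,rail(p,0,-.22,.06))[0]-(c-ref)
    return least_squares(g,[.1]).x[0]
def fitroll(t,d):
    f=lambda q:mod(q,np.array(t))[0]-d
    return least_squares(f,[t[0]-.3,2.2],bounds=([t[0]-2,1.68],[t[-1],3.17]),x_scale=[.1,1])
def mod(q,t):
    k=q[1]; u=np.maximum(t-q[0],0); v=.6/k*(1-np.exp(-k*u)); return (.6*u-v)/k, v
def sim(d,v,m,s0,steps,T=None,half=.009,dt=.0005):
    """finger TCP s0 (m), per-row increments mm -> time series of t,d,v,comp"""
    out=[];sf=s0;b=0.;held=False
    for n,st in enumerate(steps):
        vf=st/1000/.125
        for i in range(int(.125/dt)):
            sf+=vf*dt; c=d-.185-(sf-half); F=0
            if c>0: F=max(0,160*c+2*(v-vf))
            v+=(.6*m-2.44*v-F)/m*dt; d+=v*dt
            out.append(((n*250+i+1)*dt,d,v,c,F,sf))
    return np.array(out)
def report(o):
    c=o[:,3]; k=np.argmax(c>0) if (c>0).any() else -1
    m3=(o[:,1]<.36)&(o[:,1]>.2)&(c>.0015)&(o[:,2]>.08)
    print('contact t %.3f d %.3f v %.3f | peak %.1f mm | step3 %.3f s | min c after %.1f | end d %.3f v %.3f c %.1f'%(*o[k,:3],c.max()*1e3,m3.sum()*.0005,c[k:].min()*1e3,*o[-1,1:3],c[-1]*1e3))
E
python3 - <<'E'
from h import *
from plant import r
C=r.camera_info('scene')
for n in('scene0','s1','s2'): print(plate(cv2.imread(f'pics/{n}.png')[:,:,::-1],C))
im=cv2.imread('pics/s2.png')[:,:,::-1]; print(im[205,370:385].tolist())
for m in(.77,1.1,1.45):
  k=2.44/m; t=np.array([.3,.5,.7,.8,.9,1.,1.1,1.3]); d,v=mod([0,k],t); print(m,d.round(3),v.round(3))
p=np.load('p.npy');print([proj(C,rail(p,0,-.22,h))[0].round(1) for h in(.01,.05,.096)])
# catch pattern trial: start with d~.13
for m in(.77,1.1,1.45):
  d,v=mod([0,2.44/m],.75); vv=.6*m/2.44
  print(m,d,v)
  for g in(0,.004):
    report(sim(d,v,m,.070+g,[4,10,16,21,22,22,21,20,19,17,15,13,11,9,6,3,0,0,0,0,0,0,0]))
E
```

```text
(array([374.73462783, 203.87055016]), array([166,  37,  18,  37, 309], dtype=int32))
(array([374.64379085, 204.19607843]), array([166,  37,  18,  38, 306], dtype=int32))
(array([374.71608833, 204.16088328]), array([166,  37,  18,  38, 317], dtype=int32))
[[98, 19, 14], [95, 19, 17], [94, 17, 16], [91, 14, 14], [92, 17, 12], [89, 12, 12], [95, 21, 21], [93, 20, 17], [88, 10, 7], [89, 10, 9], [89, 13, 14], [89, 18, 11], [105, 47, 20], [122, 79, 22], [140, 97, 28]]
0.77 [0.02  0.047 0.079 0.096 0.114 0.132 0.15  0.187] [0.116 0.151 0.169 0.174 0.178 0.181 0.184 0.186]
1.1 [0.022 0.054 0.093 0.115 0.138 0.162 0.186 0.237] [0.131 0.181 0.213 0.225 0.234 0.241 0.247 0.255]
1.45 [0.023 0.058 0.103 0.128 0.156 0.184 0.214 0.275] [0.141 0.203 0.247 0.264 0.278 0.29  0.301 0.317]
[array([370.6, 222.8]), array([372.5, 208.4]), array([374.8, 191.2])]
0.77 0.08780490830778692 0.17176106977792194
contact t 2.075 d 0.475 v 0.189 | peak 12.2 mm | step3 0.000 s | min c after -3.0 | end d 0.477 v -0.014 c 1.8
contact t 2.096 d 0.479 v 0.189 | peak 12.2 mm | step3 0.000 s | min c after -3.0 | end d 0.481 v -0.021 c 2.1
1.1 0.10402778893578374 0.21924744999698878
contact t 1.232 d 0.416 v 0.267 | peak 11.4 mm | step3 0.000 s | min c after -1.5 | end d 0.479 v 0.006 c 3.9
contact t 1.262 d 0.424 v 0.267 | peak 11.9 mm | step3 0.000 s | min c after -1.5 | end d 0.483 v 0.007 c 3.7
1.45 0.11550826101153201 0.25562747802197366
contact t 0.758 d 0.343 v 0.328 | peak 15.1 mm | step3 0.046 s | min c after -4.2 | end d 0.481 v -0.011 c 5.7
contact t 0.782 d 0.351 v 0.329 | peak 15.3 mm | step3 0.019 s | min c after -4.0 | end d 0.485 v -0.010 c 5.8
```

Emit:
move_arm --targets '[[[0, 0, -24, 0, 0, 0, 0], [0, -8, 37, 3, 0, 0, 0], [0, -20, 82, 5, 0, 0, 0]]]'

```text
clock: 2.75
tool_pos: [0.5574, -0.0282, 0.1086]
eef_rot: [0.723, 0.69, 0.023, -0.022]
contact_force: [0.9, 1.0, -0.1]
opening: 0.003
finger_force: 0.0
```

```bash
cat > track.py <<'E'
from h import *
from plant import r
p=np.load('p.npy'); C=r.camera_info('scene'); ref=np.array([374.70,204.08]); T=[];D=[]
for i in range(26):
    t=r.get_state()['clock']; im=r.snapshot('scene'); c,st=plate(im,C); d=p2d(p,C,c,ref); T.append(t);D.append(d)
    if d>.14 or (i==6 and d<.01): break
print(np.round(T,3),np.round(D,4)); cv2.imwrite('pics/s3.png',im[:,:,::-1]); np.savez('tr.npz',T=T,D=D)
s=r.get_state(); print(s['clock'],where(p,s['tool_pos'],s['eef_rot']),np.round(s['contact_force'],2))
o=fitroll(T,D); print('t0,k',o.x,'m',2.44/o.x[1],'res mm',(o.fun*1e3).round(1)); print('now d,v',mod(o.x,s['clock']))
q=np.polyfit(np.array(T)-s['clock'],D,2);print('poly',q)
a=im[100:160,285:340]; cc=a.astype(int); yy,xx=np.nonzero((cc[...,0]>60)&(cc[...,0]>4*cc[...,1])&(cc[...,0]>3*cc[...,2])); print('lever red',len(xx),xx.mean()+285,yy.mean()+100)
for A in(.7,.8,.9,1.):print(A,proj(C,rail(p,-.08-.0925*np.sin(A),.05,.02+.0925*np.cos(A)))[0].round(1))
E
python3 track.py
```

```text
[2.75 2.8  2.85 2.9  2.95 3.   3.05 3.1  3.15 3.2  3.25 3.3  3.35 3.4 ] [0.0179 0.0243 0.0319 0.0401 0.0492 0.0589 0.0686 0.0793 0.0906 0.1019
 0.1139 0.1259 0.1385 0.1513]
3.45 (array([ 0.9, 69.2, 55.1]), array([-0.01, -0.11,  0.01])) [-0.03  0.5   0.2 ]
t0,k [2.48572203 1.9129086 ] m 1.2755444770563946 res mm [-0.   0.2  0.1  0.1 -0.1 -0.2  0.1  0.1 -0.2 -0.1 -0.1  0.1  0.   0.1]
now d,v (np.float64(0.16440687487932393), np.float64(0.26407145714850455))
poly [0.09899167 0.28180413 0.16574287]
lever red 65 309.7846153846154 139.1076923076923
0.7 [307.2 136.9]
0.8 [308.5 138.1]
0.9 [309.7 139.6]
1.0 [310.7 141.3]
```

```bash
cat > opt.py <<'E'
from h import *
from scipy.optimize import differential_evolution
d0,v0,s0=.1645,.265,.0693
def steps(x):
    a=list(x[:4]); rem=(.300-s0)*1e3-sum(a); N=max(4,x[4])
    j=np.arange(1,23); w=np.clip(1-j/N,0,None)**x[5]; w*=rem/w.sum(); return np.r_[a,w]
sc=[(m,g) for m in(1.2,1.36) for g in(-.004,.004)]
def cost(x):
    st=steps(x)
    if st.min()<0: return 1e3
    w=0
    for m,g in sc:
        o=sim(d0,v0,m,s0+g,st,dt=.002); c=o[:,3]
        m3=((o[:,1]<.352)&(o[:,1]>.2)&(c>.002)&(o[:,2]>.1)).sum()*.002
        k=np.argmax(c>0); lose=max(0,-c[k:].min())
        w=max(w,c.max()*1e3+200*max(0,.10-m3)+2e3*lose+1e3*max(0,o[:,1].max()-.5))
    return w
# sim uses 250 substeps index for time only; override with dt
res=differential_evolution(cost,[(0,25),(5,40),(20,40),(25,40),(8,16),(.5,1.5)],maxiter=12,popsize=6,seed=1,polish=False,init='sobol')
print(res.x.round(2),res.fun); st=steps(res.x).round(0); print(st,np.cumsum(st))
for m in(1.15,1.28,1.4):
  for g in(-.006,0,.006): report(sim(d0,v0,m,s0+g,st))
E
time timeout 400 python3 opt.py
```

```text
[ 0.87  5.14 20.4  27.39 14.93  1.37] 7.559627372741906
[ 1.  5. 20. 27. 28. 25. 22. 20. 17. 15. 13. 11.  9.  7.  5.  3.  2.  1.
  0.  0.  0.  0.  0.  0.  0.  0.] [  1.   6.  26.  53.  81. 106. 128. 148. 165. 180. 193. 204. 213. 220.
 225. 228. 230. 231. 231. 231. 231. 231. 231. 231. 231. 231.]
contact t 0.371 d 0.265 v 0.275 | peak 4.9 mm | step3 0.257 s | min c after 0.1 | end d 0.475 v 0.001 c 4.3
contact t 0.468 d 0.291 v 0.276 | peak 4.8 mm | step3 0.291 s | min c after 0.0 | end d 0.481 v 0.001 c 4.3
contact t 0.576 d 0.321 v 0.278 | peak 6.1 mm | step3 0.128 s | min c after 0.0 | end d 0.487 v 0.001 c 4.2
contact t 0.346 d 0.261 v 0.289 | peak 6.8 mm | step3 0.276 s | min c after -0.2 | end d 0.475 v 0.000 c 4.7
contact t 0.405 d 0.278 v 0.292 | peak 6.3 mm | step3 0.333 s | min c after 0.0 | end d 0.481 v 0.001 c 4.7
contact t 0.482 d 0.301 v 0.295 | peak 6.8 mm | step3 0.235 s | min c after 0.0 | end d 0.487 v 0.001 c 4.7
contact t 0.331 d 0.258 v 0.300 | peak 8.6 mm | step3 0.280 s | min c after -0.8 | end d 0.475 v 0.001 c 5.1
contact t 0.373 d 0.271 v 0.303 | peak 8.1 mm | step3 0.341 s | min c after 0.1 | end d 0.481 v 0.000 c 5.1
contact t 0.439 d 0.291 v 0.307 | peak 8.0 mm | step3 0.286 s | min c after 0.0 | end d 0.487 v -0.000 c 5.1
real	0m23.473s
user	0m23.316s
sys	0m0.251s
```

Emit:
move_arm --targets '[[[0, -1, 0, 0, 0, 0, 0], [0, -6, 0, 0, 0, 0, 0], [0, -26, 0, 0, 0, 0, 0], [0, -53, 0, 0, 0, 0, 0], [0, -81, 0, 0, 0, 0, 0], [0, -106, 0, 0, 0, 0, 0], [0, -128, 0, 0, 0, 0, 0], [0, -148, 0, 0, 0, 0, 0], [0, -165, 0, 0, 0, 0, 0], [0, -180, 0, 0, 0, 0, 0]]]'

```text
clock: 4.7
tool_pos: [0.5479, -0.2089, 0.0972]
eef_rot: [0.723, 0.69, 0.023, -0.022]
contact_force: [-0.4, -0.5, 0.6]
opening: 0.003
finger_force: 0.3
```

Run:
```python
from h import *
from plant import r
p=np.load('p.npy');s=r.get_state(); print(s['clock'],where(p,s['tool_pos'],s['eef_rot']),np.round(s['contact_force'],2))
```

```text
4.7 (array([  1. , 250.3,  54.6]), array([-0.02, -0.11, -0.01])) [-0.35 -0.49  0.62]
```

Tracking is as planned, so I'm continuing the slowdown.

Emit:
move_arm --targets '[[[0, -13, 0, 0, 0, 0, 0], [0, -24, 0, 0, 0, 0, 0], [0, -33, 0, 0, 0, 0, 0], [0, -40, 0, 0, 0, 0, 0], [0, -45, 0, 0, 0, 0, 0], [0, -48, 0, 0, 0, 0, 0], [0, -50, 0, 0, 0, 0, 0], [0, -51, 0, 0, 0, 0, 0], [0, -51, 0, 0, 0, 0, 0], [0, -51, 0, 0, 0, 0, 0]]]'

```text
clock: 5.95
tool_pos: [0.5456, -0.2586, 0.094]
eef_rot: [0.723, 0.69, 0.023, -0.022]
contact_force: [-0.3, -0.8, 0.1]
opening: -0.001
finger_force: 0.4
```

Run:
```python
from h import *
from plant import r
p=np.load('p.npy');C=r.camera_info('scene');s=r.get_state(); print(s['clock'],where(p,s['tool_pos'],s['eef_rot']),np.round(s['contact_force'],2))
for i in range(3):
    im=r.snapshot('scene'); 
    a=im[130:240,180:400].astype(int);m=((a[...,0]>60)&(a[...,0]>4*a[...,1])&(a[...,0]>3*a[...,2])).astype(np.uint8)
    c,st=plate(im,C); print(p2d(p,C,c,np.array([374.70,204.08])),st)
cv2.imwrite('pics/c4.png',cv2.resize(im[80:240,150:350],None,fx=3.5,fy=3.5,interpolation=2)[:,:,::-1])
```

```text
5.95 (array([  1.1, 300.1,  54.5]), array([-0.01, -0.12,  0.01])) [-0.25 -0.77  0.14]
0.480291916832296 [ 9  0 14  8 73]
0.48011173396608126 [ 9  0 14  8 72]
0.4801026369291403 [ 9  0 14  8 71]
```

View pics/c4.png

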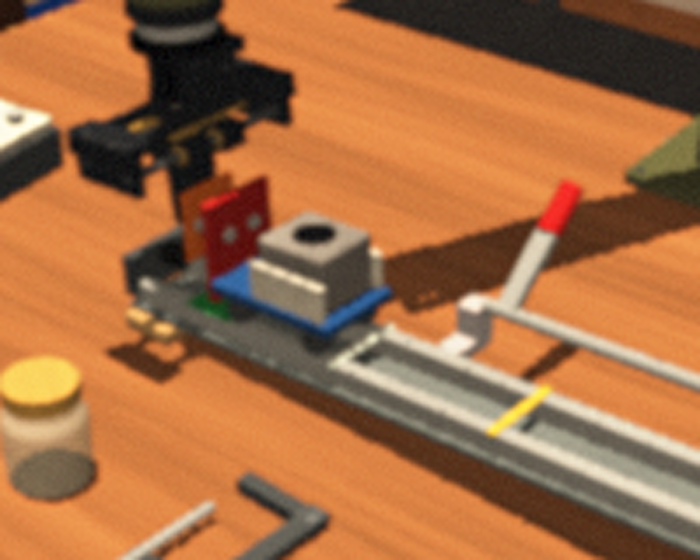

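The picture shows the trolley standing on the fingers with its red plate (crop 235,240) over the green band (210,305) and clear of the stop. The lever is over, and the jar and clamp are where they were. I'll hold here for a second.

Emit:
move_arm --targets '[[[0, 0, 0, 0, 0, 0, 0], [0, 0, 0, 0, 0, 0, 0], [0, 0, 0, 0, 0, 0, 0], [0, 0, 0, 0, 0, 0, 0], [0, 0, 0, 0, 0, 0, 0], [0, 0, 0, 0, 0, 0, 0], [0, 0, 0, 0, 0, 0, 0], [0, 0, 0, 0, 0, 0, 0], [0, 0, 0, 0, 0, 0, 0], [0, 0, 0, 0, 0, 0, 0]]]'

```text
clock: 7.35
tool_pos: [0.5456, -0.2588, 0.094]
eef_rot: [0.723, 0.69, 0.023, -0.022]
contact_force: [-0.4, -0.4, -0.3]
opening: 0.01
finger_force: 0.4
```

```bash
python3 -c "
from plant import r
print(r.finish_job())"
```

```text
the job is handed in; nothing more can be done
None
```

The job is handed in at about 7.4 s (no verdict was returned): the trolley was released, caught by its buffer after the yellow line, and is held at rest over the green band (about 0.48 m by the fingers' position), with the lever left over at about 0.88 rad.

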